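Index the medallion turntable round to the roller tray

TASK

The bare white quarter of the plaster medallion is to be rolled next: pull out the red locking plunger of the sloping turntable and twist it so that it stays out by itself, turn the wheel, which has a black handle, a quarter turn so that the bare quarter faces the side where the roller tray stands, then twist the plunger back so that it drops fully home and locks the wheel there. Leave the tray, tin, sponge and cup where they are.

Things in the scene. Friction and masses are not known exactly. Their poses are not given: they have to be found in the camera images.
- stand: Grey steel turntable stand screwed to the table: 310 x 250 mm base, tube legs, bed sloping 30 degrees; 0.28 m high with the plunger. Origin: centre of its underside, z up; x points level to the high side (plunger), y to one side. The slope's normal is (-0.5, 0, 0.866) in this frame. The tray stands on its +y or -y side, the tin on the other.
- wheel_hub (a point): Middle of the grey metal wheel's face, 135 mm straight above the stand's origin. Wheel 296 mm across, 12 mm thick, a 10 mm notch in the rim every 45 degrees; on it a plaster medallion 170 mm across, 17 mm high, three quarters painted rose, one bare white. Axes turn with the wheel: z is the slope's normal, out of the face; x points to the bare quarter (at the start up the slope, to the plunger).
- bare_quarter (a point): Middle of the bare white quarter, 55 mm from the hub along the wheel's x, 10 mm above the wheel's face. At the start it lies at the high side, next to the plunger. It must end level with the hub, facing the stand's +y or -y side, wherever the tray is.
- wheel (a joint): Wheel angle, rad, 0 at the start, positive counter-clockwise seen from above; +pi/2 brings the bare quarter to the stand's +y side, -pi/2 to its -y side. No end stops. About 0.4 degree of play either way when locked. Unlocked it turns stiffly (0.2 Nm, about 2 N at the handle) and stays where it is left.
- handle_grip (a point): Centre of the black turning handle on the wheel, opposite the bare quarter (low side at the start): a cylinder along the slope's normal, 22 mm thick, 46 mm long, that revolves freely on its stud, so the hand need not turn with it. Axis 106 mm from the hub; it stands from 16 to 62 mm above the wheel's face, this point at 40 mm. z: the slope's normal.
- plunger_knob (a point): Centre of the plunger's red round knob, 28 mm thick, 32 mm long, axis along the slope's normal, above a 25 mm brass sleeve on a dark bracket over the rim at the high side; 136 mm from the hub, 64 mm above the wheel's face when home, 75 mm when parked out. Moves with the knob; z: direction of pull. The white bar on its top lies along the slope's contour (stand's y) when home.
- plunger (a joint): How far the plunger is pulled out, m: 0 fully home (pin in a notch), about 0.0115 when parked out, 0.018 at its end stop; pull it 13 to 16 mm to twist it. A spring pushes it home: 5 N at home, 11 N at 12 mm.
- plunger_twist (a joint): Turn of the knob, rad, 0 at the start, positive counter-clockwise from above, free either way once pulled out 12 mm. From about 0.5 to 2.6 rad either way its cross bar rests on the sleeve and holds the pin out (a quarter turn is usual). Back within 0.2 rad of 0 the bar drops into its slot and the spring drives the pin in if a notch is within 1.5 degrees; else the pin rides on the rim, 9 mm out.
- tray: Black roller tray 260 x 150 mm, 45 mm high, with white ramp and grey mini roller; the roller's handle sticks out 60 mm over its -x end, 75 mm high. Loose. Origin: centre of its underside, about 0.24 m from the stand's origin, to its +y or -y side.
- tin: Closed 1-litre paint tin, 112 mm thick, 121 mm high, cream with a yellow band. Loose. Origin: centre of its underside, about 0.24 m from the stand's origin, on the side away from the tray.
- sponge: Yellow sponge with green scouring face, 110 x 70 x 40 mm, lying before the stand's low side. Loose. Origin: centre of its underside.
- cup: Empty white paper cup, 78 mm across its mouth, 95 mm high, behind the stand's high side. Loose. Origin: centre of its underside.

How it is judged:
By the outcome, as a careful person would: the job done as asked, in the order asked, and still so for the second after the job is handed in, with the robot touching nothing.
It also fails if it takes over 64 s, if anything falls off the work surface, if the arm or the gripper's body presses on something with over 40 N, if the wrist force passes 120 N, or if a joint passes its speed limit or range.

ROBOT

A 6-joint arm with a two-finger parallel gripper is mounted at the origin on the work surface. World frame = base frame: x ahead of the robot, y to its left, z up, the work surface at z = 0. Lengths are in m, angles in rad, forces in N, time in s.
With the tool pointing down it reaches from about 0.25 to 0.775 m from the base axis. Payload 4 kg.
Tool frame: the origin (TCP) lies at the very end of the fingers, on their centre line; the grasp point (between the pads) lies 19 mm behind it; z points along the fingers, y is the direction in which the jaws open and shut (so a half turn about z gives the same grasp; the last joint's range is limited). The gripper opens to 85 mm and grips with 20 to 120 N. Pads are 22 mm wide; open, the fingers measure 114 mm over their backs; the gripper's body (76 mm by 85 mm) begins 54 mm behind the grasp point. The pads swing forward as they close: fully open they stand 13 mm farther back than shut.
Start: joints at [1.045, 0.087, 1.371, -0, 1.684, -0.103], TCP at [0.226, 0.502, 0.231] pointing down, gripper open.
Joint ranges: [-3.1, 3.1], [-0.76, 2.03], [0.27, 2.55], [-1.08, 4.22], [0.17, 2.65], [-2.57, 2.57]. Speed limits (rad/s): [2.79, 2.79, 3.14, 3.14, 3.14, 3.14].

INTERFACE

Orientations are given as a unit quaternion [x, y, z, w].
In Python, from workcell import manip gives the robot as it stands. The module is installed in compiled form; this text tells all that it offers.
- The arm moves only by the tool arm_command, never from a script. Its argument "plan" is a list of rows, each a list of 3 entries, a list of its own where there are three numbers: the finger opening in cm, from 0 to 8.54, then the shift along the tool's x, y, z in cm, then the turn, a rotation vector about the tool's x, y, z in degrees. In form: [[fingers, [tx, ty, tz], [rx, ry, rz]], ...]. A call has 1 to 20 rows; each row is the pose to reach, as a shift and turn from the pose commanded when the call began, along the tool's axes at that moment; what a row does not reach only later rows make up. A row lasts 1/10 s, in which the tool goes at most 50 mm and 8.59 degrees, less where a joint would pass 70% of its speed; a pose out of reach is approached as far as the arm can. A call with a gripper value outside its range is refused whole. The fingers move at their own pace and stop on an object; "newtons" is the grip in N (left out, the last holds). Time passes only in rows, so rows that repeat a pose let the fingers close. It gives the time, the measured TCP pose, the force and the opening at its end, in the units of the state.
- manip.observe(): the state, without advancing time (a new reading comes with each control period).
- manip.snapshot(name): name is "scene" or "top" or "wrist"; returns a dict with "frame" (480x640x3 uint8, blue, green, red), "fx", "fy", "cx", "cy" (pixels), "camera_from_world" (4x4, takes a point from world to camera coordinates). Camera axes: x right, y down, z forward; pixel columns grow to the right and rows downward; lengths in m; the calibration is good to about 2 mm. A picture is of the moment at which its call begins. There is no depth.
- manip.hand_in(): hands the job in, once; it reports no verdict.
The state is a dict: "t": time; "joint_positions": joint angles; "qvel": joint speeds; "tau": joint torques, N m; "eef_pos": TCP position; "tool_rot": TCP orientation; "wrist_force": force on the tool from outside, world axes, zero at the start; "torque": the same for the moment, N m; "grip_width": opening from 0.0 (shut) to 1.0 (fully open).
Only numpy, scipy, OpenCV 4.12 (cv2) and the standard library are available. Lean on these libraries where they do the work, as an engineer would, in place of code of your own. Each camera call takes 0.05 s, during which the arm holds its last target.

## Working session

There is one attempt and no reset: what is moved stays moved. The work goes in short steps, Python scripts to look and compute and a tool call to move; the robot and the scene stay as the last step left them, time stands still between calls to the robot, and variables do not carry over. Pictures are saved under pics/ and viewed, and the job is handed in when it is done.

Besides the shell and the picture viewer there is one more tool, called after "Emit:" as name(argument=value, ...) on one line, values as JSON. arm_command: Moves the arm, as the interface text tells. Its arguments: {"type":"object","properties":{"plan":{"type":"array","items":{"type":"array"}},"newtons":{"type":"number"}},"required":["plan"]}

```bash
mkdir -p pics; python3 - <<'E'
from workcell import manip
import cv2
print(manip.observe())
for n in ("scene","top","wrist"):
    s=manip.snapshot(n); cv2.imwrite(f"pics/{n}0.png",s["frame"]); print(n,s["fx"],s["cx"],s["cy"]); print(s["camera_from_world"].round(3).tolist() if hasattr(s["camera_from_world"],'round') else s["camera_from_world"])
E
```

```text
{'t': 0.0, 'joint_positions': array([ 1.04489922e+00,  8.79630744e-02,  1.37233246e+00,  8.03516883e-06,
        1.68361596e+00, -1.03135375e-01]), 'qvel': array([ 0.00098291,  0.00120325,  0.00107274,  0.0013103 , -0.00259859,
       -0.00158488]), 'tau': array([-1.66781156e-03, -3.51886046e+01, -3.13257873e+01, -3.13739738e-04,
        1.10208144e-02,  7.87567899e-06]), 'eef_pos': array([0.22540696, 0.5011089 , 0.23009506]), 'tool_rot': array([ 2.09809651e-01,  9.77741564e-01, -1.10131086e-03, -3.62470805e-04]), 'wrist_force': array([0.37545503, 0.01884755, 0.00708463]), 'torque': array([ 0.00935689,  0.00267688, -0.01870997]), 'grip_width': 1.0051879174722442}
scene 601.1379989022892 326.3262512780274 239.472294319318
[[-0.198, 0.98, -0.018, 0.066], [0.701, 0.129, -0.702, -0.292], [-0.685, -0.152, -0.712, 1.626], [0.0, 0.0, 0.0, 1.0]]
top 460.81643102090777 316.4262272035263 242.2849442155826
[[0.027, -1.0, 0.001, 0.041], [-0.988, -0.027, -0.154, 0.612], [0.154, 0.003, -0.988, 0.913], [0.0, 0.0, 0.0, 1.0]]
wrist 380.6416891029059 317.4469720611817 242.19638118164872
[[0.41, 0.912, -0.002, -0.55], [0.876, -0.393, 0.281, -0.037], [0.255, -0.116, -0.96, 0.379], [0.0, 0.0, 0.0, 1.0]]
```

View pics/scene0.png

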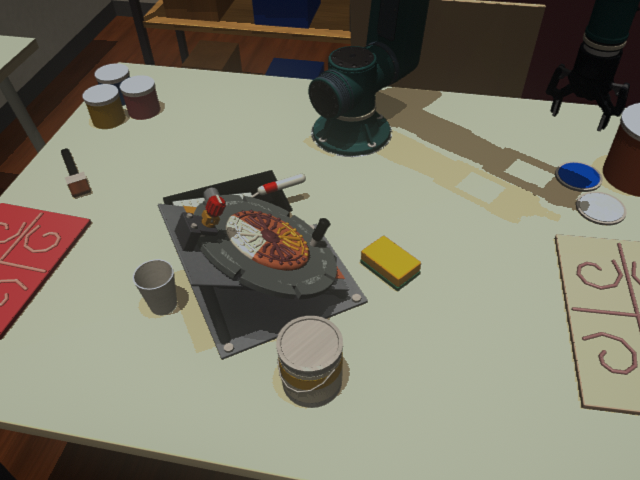

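View pics/top0.png

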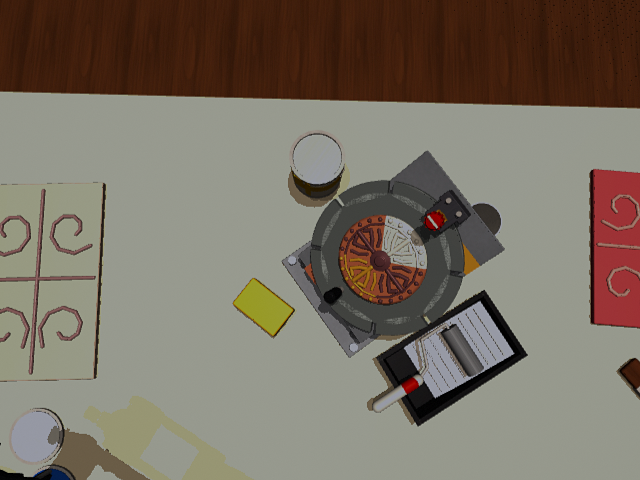

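View pics/wrist0.png

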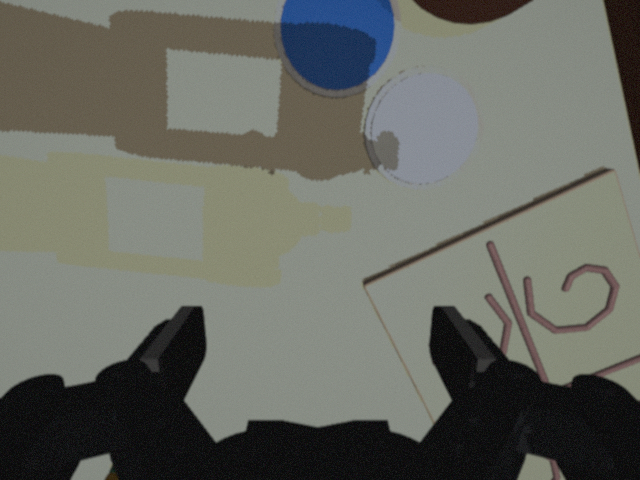

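The pictures show the red knob at top (435,219), the black handle at (332,296) and the tray on the robot side, lower right. Stand x therefore points to about (+0.6,-0.8) in world, and the tray lies on the stand's -y side. Next I measure precisely.

```bash
cat > h.py <<'E'
from workcell import manip
import cv2, numpy as np
def snap(n,f=None):
    s=manip.snapshot(n)
    if f: cv2.imwrite(f"pics/{f}.png",s["frame"])
    return s
def ray(s,p):
    M=np.array(s["camera_from_world"]);R=M[:3,:3];c=-R.T@M[:3,3]
    d=R.T@np.array([(p[0]-s["cx"])/s["fx"],(p[1]-s["cy"])/s["fy"],1.]);return c,d/np.linalg.norm(d)
def onz(s,p,z):
    c,d=ray(s,p);return c+d*(z-c[2])/d[2]
def tri(a,pa,b,pb):
    c1,d1=ray(a,pa);c2,d2=ray(b,pb)
    t=np.linalg.lstsq(np.c_[d1,-d2],c2-c1,rcond=None)[0]
    A=c1+t[0]*d1;B=c2+t[1]*d2;return (A+B)/2,np.linalg.norm(A-B)
def proj(s,P):
    M=np.array(s["camera_from_world"]);q=M[:3,:3]@np.asarray(P)+M[:3,3];return np.array([s["fx"]*q[0]/q[2]+s["cx"],s["fy"]*q[1]/q[2]+s["cy"]])
def blobs(mask,box):
    m=np.zeros_like(mask);x0,y0,x1,y1=box;m[y0:y1,x0:x1]=mask[y0:y1,x0:x1]
    n,l,st,c=cv2.connectedComponentsWithStats(m.astype(np.uint8))
    return sorted([(int(st[i,4]),st[i,:4].tolist(),c[i].round(1).tolist()) for i in range(1,n)],reverse=True)[:3]
def red(f):
    f=f.astype(int);return (f[...,2]>110)&(f[...,1]<60)&(f[...,0]<60)
def dark(f): return f.max(2)<40
E
python3 - <<'E'
from h import *
t=snap("top");s=snap("scene")
for n,S,b,hb in(("t",t,(410,195,460,245),(315,280,350,312)),("s",s,(195,185,235,225),(305,212,335,248))):
    print(n,"red",blobs(red(S["frame"]),b)[:2],"dark",blobs(dark(S["frame"]),hb)[:2])
cv2.imwrite("pics/tz.png",cv2.resize(t["frame"][140:370,270:540],None,fx=2.9,fy=2.6,interpolation=2) if 0 else cv2.resize(t["frame"][140:370,270:520],None,fx=2.6,fy=2.6))
cv2.imwrite("pics/sz.png",cv2.resize(s["frame"][160:370,140:380],None,fx=2.8,fy=2.8))
E
```

```text
t red [(101, [430, 212, 13, 15], [436.3, 218.5]), (45, [426, 218, 9, 11], [429.1, 223.9])] dark [(234, [323, 287, 19, 19], [332.2, 295.4]), (12, [343, 280, 7, 9], [346.1, 283.4])]
s red [(73, [208, 196, 13, 11], [213.5, 200.6]), (16, [220, 197, 5, 6], [222.0, 199.8])] dark [(185, [313, 219, 16, 22], [320.0, 229.8]), (1, [322, 245, 1, 1], [322.0, 245.0])]
```

View pics/tz.png

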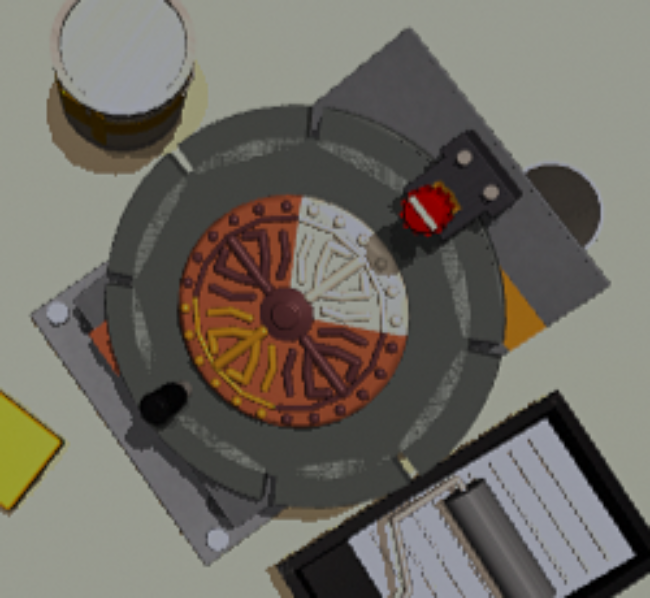

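View pics/sz.png

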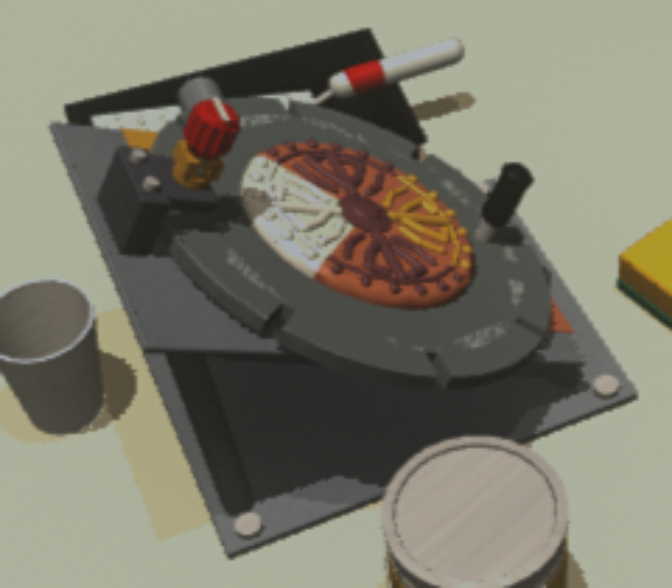

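```bash
python3 - <<'E'
from h import *
t=snap("top");s=snap("scene")
C=[onz(t,p,0.006) for p in((426.9,150.8),(504.6,248.8),(350,357.7),(282.7,262.3))]
D=[onz(s,p,0.006) for p in((222.1,358.2),(367.1,301.1),(158.6,203.9))]
print("top corners",np.round(C,3)); print("scene",np.round(D,3))
print([np.linalg.norm(C[i]-C[(i+1)%4]).round(3) for i in range(4)])
K,e=tri(t,(434.2,221.5),s,(219.3,200.4));print("knobtop",K.round(4),e)
print(onz(t,(434.2,221.5),.2723),onz(s,(219.3,200.4),.2723))
H,e=tri(t,(332.2,295.4),s,(320,229.8));print("handle",H.round(4),e, onz(t,(332.2,295.4),.1166),onz(s,(320,229.8),.1166))
o=np.mean(C,0);print("o",o,"o2",(D[1]+D[2])/2)
for a,b in((C[1],C[2]),(C[0],C[3])):
    v=a-b;print("yaw x",np.degrees(np.arctan2(v[1],v[0])))
v=C[0]-C[1];print("yaw y-90",np.degrees(np.arctan2(v[1],v[0]))-90)
v=D[0]-D[1];print(np.degrees(np.arctan2(v[1],v[0])));v=D[0]-D[2];print(np.degrees(np.arctan2(v[1],v[0]))-90)
v=K-H;print("knob-handle yaw",np.degrees(np.arctan2(v[1],v[0])),v)
E
```

```text
top corners [[ 0.831 -0.184  0.006]
 [ 0.614 -0.35   0.006]
 [ 0.374 -0.019  0.006]
 [ 0.571  0.13   0.006]]
scene [[ 0.758 -0.112  0.006]
 [ 0.575  0.133  0.006]
 [ 0.375 -0.397  0.006]]
[np.float64(0.274), np.float64(0.409), np.float64(0.247), np.float64(0.408)]
knobtop [ 0.6139 -0.1281  0.2702] 0.0051976062057872445
[ 0.61412833 -0.13015324  0.2723    ] [ 0.61641735 -0.12418284  0.2723    ]
handle [0.4986 0.0242 0.1141] 0.0021879251645136426 [0.49831792 0.02531798 0.1166    ] [0.50124607 0.02365575 0.1166    ]
o [ 0.59752604 -0.10563827  0.006     ] o2 [ 0.47472154 -0.13192074  0.006     ]
yaw x -54.182111313127805
yaw x -50.32221016727495
yaw y-90 -52.576932111355426
-53.086440637129854
-53.34985217095483
knob-handle yaw -52.85615197453369 [ 0.11530434 -0.15221739  0.15607185]
```

Corners, knob and handle all agree: stand origin ≈ (0.5665,-0.066), yaw -53°, tray on -y, so the wheel goes -90°. I now work out the approach.

```bash
cat >> h.py <<'E'
from scipy.spatial.transform import Rotation as Ro
YAW=np.radians(-53.0);O=np.array([.5665,-.066,0])
ex=np.array([np.cos(YAW),np.sin(YAW),0]);ey=np.array([-np.sin(YAW),np.cos(YAW),0]);ez=np.array([0,0,1.])
n=-.5*ex+.866025*ez;u=.866025*ex+.5*ez
HUB=O+.135*ez
def P(a,b,h): return HUB+a*u+b*ey+h*n   # along slope up, stand y, above face
def tool(phi): # jaw axis at phi deg ccw about n from stand y
    y=Ro.from_rotvec(n*np.radians(phi)).apply(ey);z=-n;return Ro.from_matrix(np.c_[np.cross(y,z),y,z])
def st(): 
    o=manip.observe();return o
def rel(Rt,p,o=None,R0=None,p0=None):
    o=o or manip.observe();R0=R0 or Ro.from_quat(o["tool_rot"]);p0=o["eef_pos"] if p0 is None else p0
    return (R0.inv().apply(np.asarray(p)-p0)*100).round(2),np.degrees((R0.inv()*Rt).as_rotvec()).round(2)
def show():
    o=manip.observe();p=o["eef_pos"];d=p-HUB
    print("t",round(o["t"],2),"q",o["joint_positions"].round(3),"tcp",p.round(4),"slope a,b,h mm",np.round([d@u*1e3,d@ey*1e3,d@n*1e3],1),"grip",round(o["grip_width"],3))
    print("F(u,y,n)",np.round([o["wrist_force"]@v for v in(u,ey,n)],1))
    R=Ro.from_quat(o["tool_rot"]).as_matrix();print("toolz.-n",(R[:,2]@-n).round(4),"jaw phi",np.degrees(np.arctan2(R[:,1]@-u,R[:,1]@ey)).round(1))
E
python3 - <<'E'
from h import *
print("knob",P(.136,0,.064),"handle",P(-.106,0,.04))
for h in(.17,.060,.051): print(h,rel(tool(0),P(.136,0,h)))
E
```

```text
knob [ 0.61812333 -0.13450647  0.2584256 ] handle [0.49921789 0.02328637 0.116641  ]
0.17 (array([-57.24, -39.35, -11.9 ]), array([  7.5 , -29.35,  28.12]))
0.06 (array([-62.06, -41.99,  -2.37]), array([  7.5 , -29.35,  28.12]))
0.051 (array([-62.46, -42.21,  -1.59]), array([  7.5 , -29.35,  28.12]))
```

Emit:
arm_command(plan=[[8.5,[-5,-3,-12],[0,0,0]],[8.5,[-5,-3,-12],[0,0,0]],[8.5,[-5,-3,-12],[0,0,0]],[8.5,[-57.2,-39.4,-11.9],[7.5,-29.4,28.1]],[8.5,[-57.2,-39.4,-11.9],[7.5,-29.4,28.1]],[8.5,[-57.2,-39.4,-11.9],[7.5,-29.4,28.1]],[8.5,[-57.2,-39.4,-11.9],[7.5,-29.4,28.1]],[8.5,[-57.2,-39.4,-11.9],[7.5,-29.4,28.1]],[8.5,[-57.2,-39.4,-11.9],[7.5,-29.4,28.1]],[8.5,[-57.2,-39.4,-11.9],[7.5,-29.4,28.1]],[8.5,[-57.2,-39.4,-11.9],[7.5,-29.4,28.1]],[8.5,[-57.2,-39.4,-11.9],[7.5,-29.4,28.1]],[8.5,[-57.2,-39.4,-11.9],[7.5,-29.4,28.1]],[8.5,[-57.2,-39.4,-11.9],[7.5,-29.4,28.1]],[8.5,[-57.2,-39.4,-11.9],[7.5,-29.4,28.1]],[8.5,[-57.2,-39.4,-11.9],[7.5,-29.4,28.1]],[8.5,[-57.2,-39.4,-11.9],[7.5,-29.4,28.1]],[8.5,[-57.2,-39.4,-11.9],[7.5,-29.4,28.1]],[8.5,[-57.2,-39.4,-11.9],[7.5,-29.4,28.1]],[8.5,[-57.2,-39.4,-11.9],[7.5,-29.4,28.1]]])

```text
t: 2.35
eef_pos: [0.5854, -0.091, 0.3508]
tool_rot: [0.43, 0.865, -0.115, 0.232]
wrist_force: [0.3, 0.2, -0.2]
grip_width: 0.992
```

```bash
python3 - <<'E'
from h import *
show()
w=snap("wrist","w1");snap("scene","s1")
print("proj knob top",proj(w,P(.136,0,.08)),"hub",proj(w,P(0,0,.017)))
print(rel(tool(0),P(.136,0,.11)))
E
```

```text
t 2.35 q [-0.038 -0.053  1.364 -0.399  1.486 -0.721] tcp [ 0.5854 -0.091   0.3508] slope a,b,h mm [135.1   0.  171.2] grip 0.992
F(u,y,n) [-0.1  0.4 -0.2]
toolz.-n 1.0 jaw phi 0.1
proj knob top [315.67271207 247.89334909] hub [315.92929213  35.95468567]
(array([-0.08, -0.02,  6.11]), array([0.13, 0.05, 0.08]))
```

View pics/w1.png

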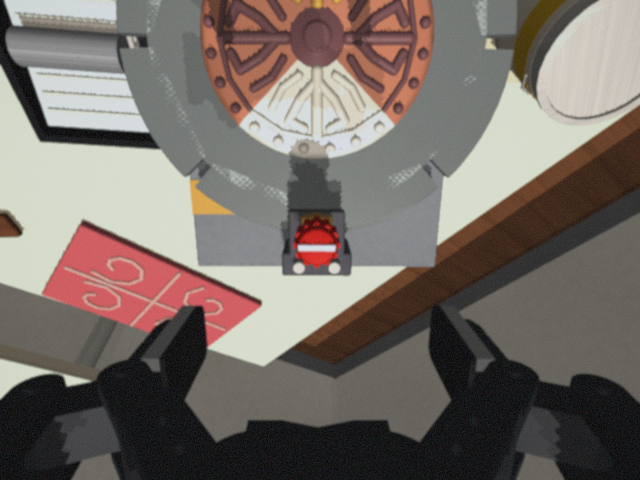

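The wrist view has the knob top at (318,247) against a predicted (316,248), and the hub at (317,36) against (316,36). That is a good match, so I descend and grip.

Emit:
arm_command(plan=[[8.5,[-0.1,0.1,4],[0,0,0]],[8.5,[-0.1,0.1,7.5],[0,0,0]],[8.5,[-0.1,0.1,10],[0,0,0]],[8.5,[-0.1,0.1,11.9],[0,0,0]],[8.5,[-0.1,0.1,11.9],[0,0,0]],[8.5,[-0.1,0.1,11.9],[0,0,0]],[0,[-0.1,0.1,11.9],[0,0,0]],[0,[-0.1,0.1,11.9],[0,0,0]],[0,[-0.1,0.1,11.9],[0,0,0]],[0,[-0.1,0.1,11.9],[0,0,0]],[0,[-0.1,0.1,11.9],[0,0,0]],[0,[-0.1,0.1,11.9],[0,0,0]],[0,[-0.1,0.1,11.9],[0,0,0]],[0,[-0.1,0.1,11.9],[0,0,0]]], newtons=50)

```text
t: 3.85
eef_pos: [0.6221, -0.1404, 0.249]
tool_rot: [0.431, 0.864, -0.116, 0.232]
wrist_force: [-5.1, 1.0, 3.3]
grip_width: 0.312
```

```bash
python3 - <<'E'
from h import *
show(); snap("wrist","w2")
E
```

```text
t 3.85 q [-0.128  0.037  1.475 -0.385  1.268 -0.725] tcp [ 0.6221 -0.1404  0.249 ] slope a,b,h mm [137.4  -0.4  52.3] grip 0.312
F(u,y,n) [-1.7 -3.5  4.8]
toolz.-n 1.0 jaw phi -0.0
```

View pics/w2.png

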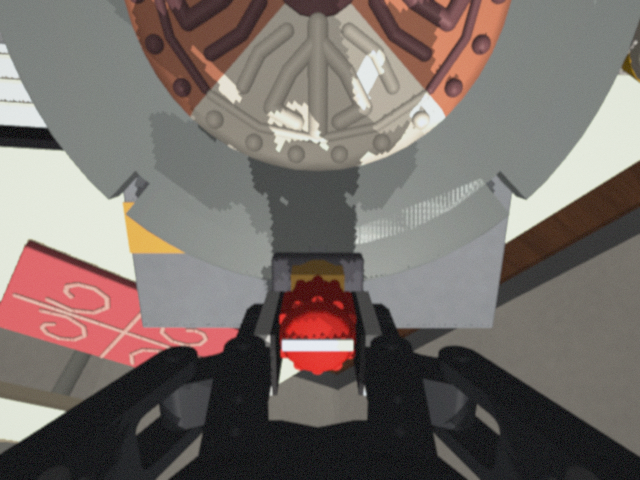

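Knob held at about 27 mm opening and centred between the pads. Now I pull 14.5 mm.

Emit:
arm_command(plan=[[0,[0,0,-0.4],[0,0,0]],[0,[0,0,-0.8],[0,0,0]],[0,[0,0,-1.2],[0,0,0]],[0,[0,0,-1.45],[0,0,0]],[0,[0,0,-1.45],[0,0,0]],[0,[0,0,-1.45],[0,0,0]]])

```text
t: 4.5
eef_pos: [0.6187, -0.136, 0.2582]
tool_rot: [0.431, 0.864, -0.117, 0.232]
wrist_force: [4.7, -8.7, -7.2]
grip_width: 0.312
```

```bash
python3 - <<'E'
from h import *
show(); snap("wrist","w3")
E
```

```text
t 4.5 q [-0.12   0.027  1.467 -0.387  1.289 -0.724] tcp [ 0.6187 -0.136   0.2582] slope a,b,h mm [137.2  -0.4  63.1] grip 0.312
F(u,y,n) [  4.8  -1.5 -11.1]
toolz.-n 1.0 jaw phi 0.0
```

View pics/w3.png

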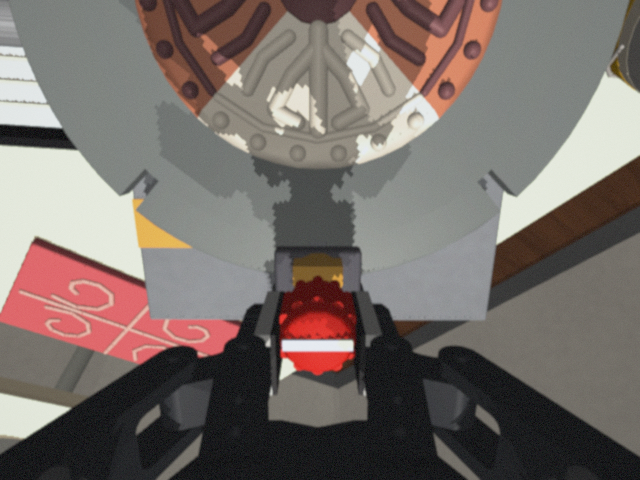

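The plunger moved about 10.8 mm because the arm is compliant, and the knob did not slip in the pads. I pull further.

Emit:
arm_command(plan=[[0,[0,0,-0.25],[0,0,0]],[0,[0,0,-0.45],[0,0,0]],[0,[0,0,-0.45],[0,0,0]],[0,[0,0,-0.45],[0,0,0]]])

```text
t: 4.95
eef_pos: [0.6175, -0.1344, 0.2617]
tool_rot: [0.431, 0.864, -0.117, 0.232]
wrist_force: [7.3, -10.1, -7.8]
grip_width: 0.311
```

```bash
python3 - <<'E'
from h import *
show()
E
```

```text
t 4.95 q [-0.117  0.024  1.464 -0.388  1.296 -0.724] tcp [ 0.6175 -0.1344  0.2617] slope a,b,h mm [137.2  -0.4  67. ] grip 0.311
F(u,y,n) [  6.8  -0.3 -13. ]
toolz.-n 1.0 jaw phi 0.0
```

Pulled 14.7 mm with 13 N, which matches the spring. Now I twist 90° clockwise.

Emit:
arm_command(plan=[[0,[0,0,0],[0,0,8]],[0,[0,0,0],[0,0,16]],[0,[0,0,0],[0,0,24]],[0,[0,0,0],[0,0,32]],[0,[0,0,0],[0,0,40]],[0,[0,0,0],[0,0,48]],[0,[0,0,0],[0,0,56]],[0,[0,0,0],[0,0,64]],[0,[0,0,0],[0,0,72]],[0,[0,0,0],[0,0,80]],[0,[0,0,0],[0,0,86]],[0,[0,0,0],[0,0,90]],[0,[0,0,0],[0,0,90]],[0,[0,0,0],[0,0,90]]])

```text
t: 6.35
eef_pos: [0.6156, -0.1347, 0.2599]
tool_rot: [0.916, 0.306, 0.078, 0.246]
wrist_force: [1.7, -9.3, -9.0]
grip_width: 0.314
```

```bash
python3 - <<'E'
from h import *
show(); snap("wrist","w4"); t=snap("top")
cv2.imwrite("pics/t4.png",cv2.resize(t["frame"][140:370,270:520],None,fx=2.6,fy=2.6))
E
```

```text
t 6.35 q [-0.117  0.024  1.466 -0.388  1.3    0.846] tcp [ 0.6156 -0.1347  0.2599] slope a,b,h mm [135.6  -2.2  66. ] grip 0.314
F(u,y,n) [  2.8  -4.3 -12. ]
toolz.-n 1.0 jaw phi -89.9
```

View pics/w4.png

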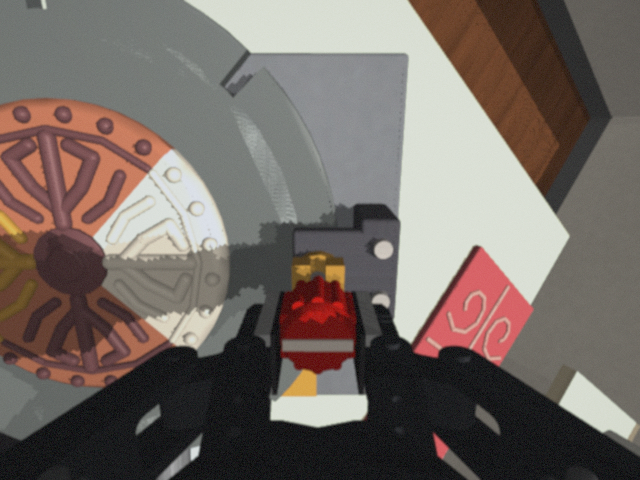

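The knob's bar turned with the gripper and is now at -90°. I lower it until the cross bar rests, release, and back off.

Emit:
arm_command(plan=[[0,[0,0,0.3],[0,0,0]],[0,[0,0,0.6],[0,0,0]],[0,[0,0,0.7],[0,0,0]],[0,[0,0,0.7],[0,0,0]],[0,[0,0,0.7],[0,0,0]],[8.5,[0,0,0.7],[0,0,0]],[8.5,[0,0,0.7],[0,0,0]],[8.5,[0,0,0.7],[0,0,0]],[8.5,[0,0,0.7],[0,0,0]],[8.5,[0,0,0.7],[0,0,0]],[8.5,[0,0,0.7],[0,0,0]],[8.5,[0,0,-3],[0,0,0]],[8.5,[0,0,-7],[0,0,0]],[8.5,[0,0,-10],[0,0,0]],[8.5,[0,0,-10],[0,0,0]],[8.5,[0,0,-10],[0,0,0]]])

```text
t: 8.05
eef_pos: [0.5871, -0.0923, 0.3515]
tool_rot: [0.916, 0.307, 0.083, 0.246]
wrist_force: [-0.3, 0.0, 0.0]
grip_width: 0.996
```

```bash
python3 - <<'E'
from h import *
show(); w=snap("wrist","w5"); t=snap("top");s=snap("scene")
cv2.imwrite("pics/s5.png",cv2.resize(s["frame"][160:370,140:380],None,fx=2.8,fy=2.8))
for h in (.08,.091): print(h,proj(w,P(.136,0,h)))
for z in(.16,.034): print(rel(tool(-90),P(-.106,0,z)))
E
```

```text
t 8.05 q [-0.04  -0.049  1.359 -0.399  1.485  0.849] tcp [ 0.5871 -0.0923  0.3515] slope a,b,h mm [137.2   0.7 170.8] grip 0.996
F(u,y,n) [-0.2 -0.2  0.1]
toolz.-n 1.0 jaw phi -90.0
0.08 [315.24482355 249.41601009]
0.091 [315.15817365 254.72903115]
(array([  0.03, -24.16,   0.83]), array([-0.13,  0.12,  0.06]))
(array([  0.06, -24.13,  13.43]), array([-0.13,  0.12,  0.06]))
```

View pics/w5.png

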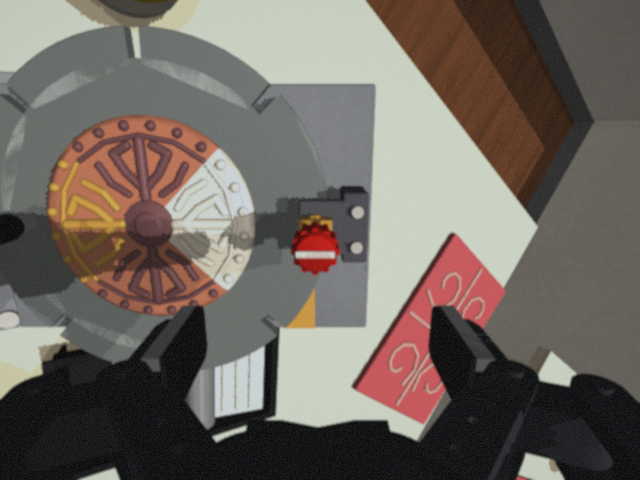

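View pics/s5.png

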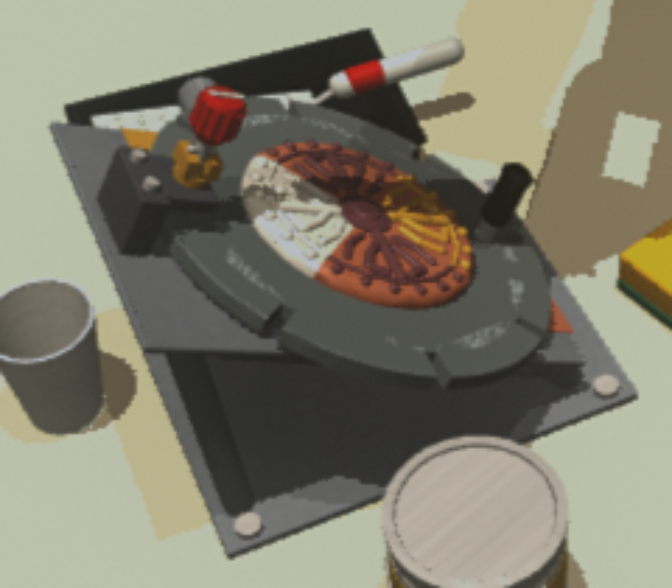

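The plunger is parked out. The scene view shows a gap above the sleeve, and the knob top at (315,255) matches the 91 mm height predicted (254.7). Next I grip the handle.

Emit:
arm_command(plan=[[8.5,[0,-5,0.8],[0,0,0]],[8.5,[0,-10,0.8],[0,0,0]],[8.5,[0,-15,0.8],[0,0,0]],[8.5,[0,-20,0.8],[0,0,0]],[8.5,[0,-24.2,0.8],[0,0,0]],[8.5,[0,-24.2,0.8],[0,0,0]],[8.5,[0,-24.2,0.8],[0,0,0]],[8.5,[0,-24.2,5],[0,0,0]],[8.5,[0,-24.2,5],[0,0,0]],[8.5,[0,-24.2,5],[0,0,0]]])

```text
t: 9.2
eef_pos: [0.4764, 0.0534, 0.1864]
tool_rot: [0.916, 0.305, 0.082, 0.246]
wrist_force: [0.5, -0.2, 0.5]
grip_width: 0.995
```

```bash
python3 - <<'E'
from h import *
show(); w=snap("wrist","w6")
print(proj(w,P(-.106,0,.062)))
print(rel(tool(-90),P(-.106,0,.034)))
E
```

```text
t 9.2 q [ 0.316 -0.171  1.796 -0.506  1.363  1.312] tcp [0.4764 0.0534 0.1864] slope a,b,h mm [-1.039e+02 -1.000e-01  1.193e+02] grip 0.995
F(u,y,n) [0.6 0.2 0.2]
toolz.-n 1.0 jaw phi -90.1
[313.35102627 265.49817704]
(array([-0.07, -0.27,  8.64]), array([ 0.08, -0.04, -0.14]))
```

View pics/w6.png

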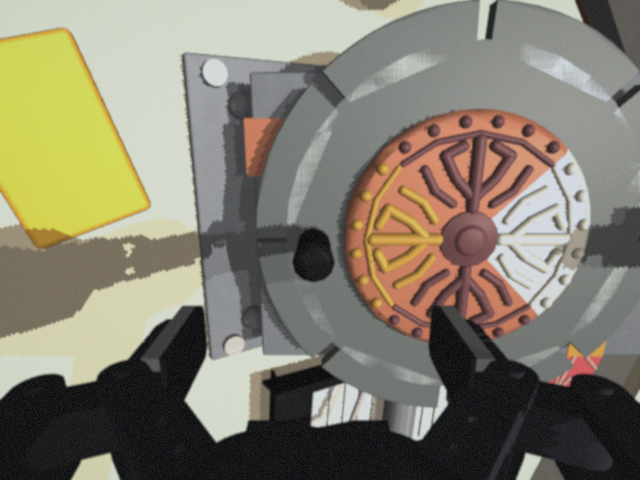

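The handle top is at (315,265), predicted (313,265). I descend and close.

Emit:
arm_command(plan=[[8.5,[0,-0.2,4],[0,0,0]],[8.5,[0,-0.2,7],[0,0,0]],[8.5,[0,-0.2,8.6],[0,0,0]],[8.5,[0,-0.2,8.6],[0,0,0]],[8.5,[0,-0.2,8.6],[0,0,0]],[0,[0,-0.2,8.6],[0,0,0]],[0,[0,-0.2,8.6],[0,0,0]],[0,[0,-0.2,8.6],[0,0,0]],[0,[0,-0.2,8.6],[0,0,0]],[0,[0,-0.2,8.6],[0,0,0]],[0,[0,-0.2,8.6],[0,0,0]],[0,[0,-0.2,8.6],[0,0,0]],[0,[0,-0.2,8.6],[0,0,0]],[0,[0,-0.2,8.6],[0,0,0]]], newtons=35)

```text
t: 10.65
eef_pos: [0.5013, 0.0219, 0.1118]
tool_rot: [0.916, 0.306, 0.083, 0.246]
wrist_force: [-2.2, 1.2, 4.7]
grip_width: 0.247
```

```bash
python3 - <<'E'
from h import *
show(); w=snap("wrist","w7")
R=Ro.from_quat(manip.observe()["tool_rot"]).as_matrix()
print("tool axes in (u,y,n):",np.round([[R[:,i]@v for v in(u,ey,n)] for i in range(3)],3))
for th in range(0,91,6):
    a=np.radians(180-th); d=.106*np.array([np.cos(a)+1,np.sin(a)]); v=d[0]*u+d[1]*ey
    print(th,(R.T@v*100).round(2))
E
```

```text
t 10.65 q [ 0.228 -0.087  1.877 -0.519  1.172  1.315] tcp [0.5013 0.0219 0.1118] slope a,b,h mm [-106.4    0.9   34.7] grip 0.247
F(u,y,n) [ 0.4 -1.   5.2]
toolz.-n 1.0 jaw phi -90.0
tool axes in (u,y,n): [[ 0.001  1.     0.002]
 [ 1.    -0.001  0.001]
 [ 0.001  0.002 -1.   ]]
0 [ 0. -0.  0.]
6 [1.11 0.06 0.  ]
12 [2.2  0.23 0.  ]
18 [3.28 0.52 0.01]
24 [4.31 0.91 0.01]
30 [5.3  1.42 0.01]
36 [6.23 2.02 0.01]
42 [7.09 2.72 0.02]
48 [7.88 3.5  0.02]
54 [8.58 4.36 0.02]
60 [9.18 5.29 0.02]
66 [9.69 6.28 0.03]
72 [10.09  7.32  0.03]
78 [10.37  8.39  0.03]
84 [10.55  9.49  0.03]
90 [10.61 10.59  0.03]
```

View pics/w7.png

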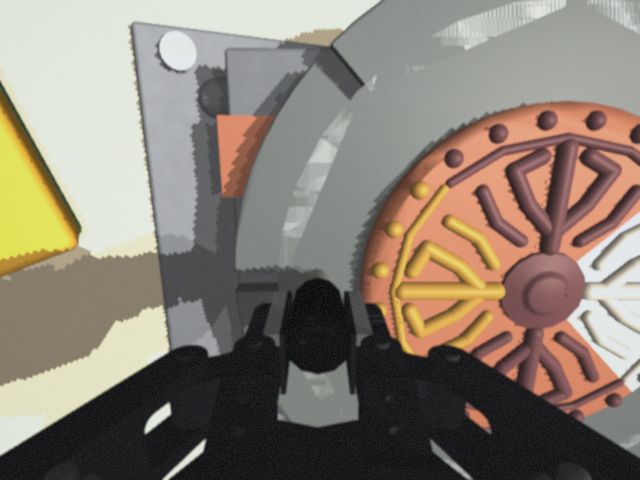

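The handle is gripped at 21 mm. I swing it along the arc, with a check at 60°.

Emit:
arm_command(plan=[[0,[0.6,0,0],[0,0,0]],[0,[1.1,0.1,0],[0,0,0]],[0,[2.2,0.2,0],[0,0,0]],[0,[3.3,0.5,0],[0,0,0]],[0,[4.3,0.9,0],[0,0,0]],[0,[5.3,1.4,0],[0,0,0]],[0,[6.2,2.0,0],[0,0,0]],[0,[7.1,2.7,0],[0,0,0]],[0,[7.9,3.5,0],[0,0,0]],[0,[8.6,4.4,0],[0,0,0]],[0,[9.2,5.3,0],[0,0,0]],[0,[9.2,5.3,0],[0,0,0]],[0,[9.2,5.3,0],[0,0,0]]])

```text
t: 12.0
eef_pos: [0.6025, 0.0403, 0.1385]
tool_rot: [0.916, 0.306, 0.083, 0.246]
wrist_force: [-1.2, -0.4, 6.0]
grip_width: 0.245
```

```bash
python3 - <<'E'
from h import *
show(); w=snap("wrist","w8")
d=manip.observe()["eef_pos"]-HUB; print("angle",180-np.degrees(np.arctan2(d@ey,d@u)),"r",np.hypot(d@ey,d@u))
E
```

```text
t 12.0 q [ 0.219  0.115  1.616 -0.507  1.219  1.276] tcp [0.6025 0.0403 0.1385] slope a,b,h mm [-53.   92.7  34.6] grip 0.245
F(u,y,n) [ 2.6 -1.2  5.4]
toolz.-n 1.0 jaw phi -90.1
angle 60.124895625194966 r 0.10676327681268488
```

View pics/w8.png

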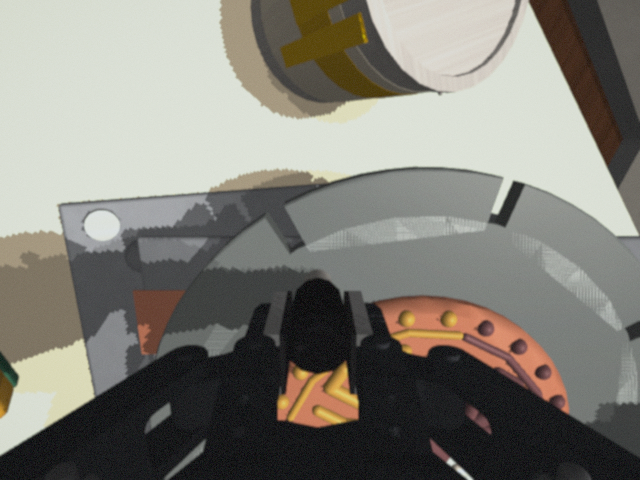

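Emit:
arm_command(plan=[[0,[0.5,1.0,0],[0,0,0]],[0,[0.9,2.0,0],[0,0,0]],[0,[1.2,3.1,0],[0,0,0]],[0,[1.35,4.2,0],[0,0,0]],[0,[1.4,5.3,0],[0,0,0]],[0,[1.4,5.3,0],[0,0,0]],[0,[1.4,5.3,0],[0,0,0]],[0,[1.4,5.3,0],[0,0,0]]])

```text
t: 12.85
eef_pos: [0.6407, 0.0128, 0.1645]
tool_rot: [0.916, 0.307, 0.083, 0.246]
wrist_force: [-0.8, 0.5, 5.2]
grip_width: 0.246
```

```bash
python3 - <<'E'
from h import *
show(); w=snap("wrist","w9")
t=snap("top");cv2.imwrite("pics/t9.png",cv2.resize(t["frame"][140:370,270:520],None,fx=2.6,fy=2.6))
E
```

```text
t 12.85 q [ 0.156  0.158  1.513 -0.485  1.242  1.186] tcp [0.6407 0.0128 0.1645] slope a,b,h mm [ -1.1 106.7  34.7] grip 0.246
F(u,y,n) [ 1.9 -0.3  5. ]
toolz.-n 1.0 jaw phi -90.0
```

View pics/w9.png

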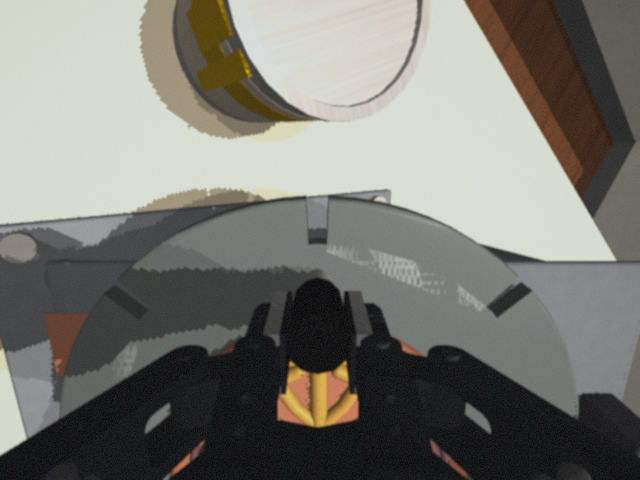

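View pics/t9.png

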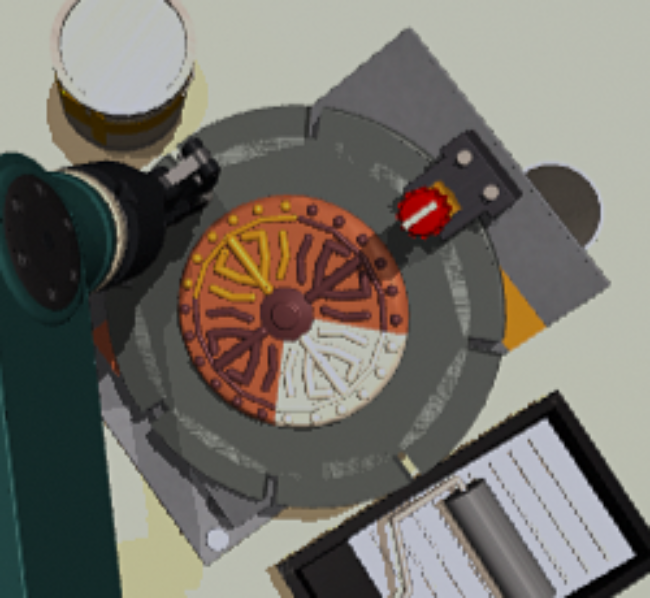

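The bare quarter now faces the tray and the notches look to be back at their original places. I check the residual angle by comparing notch patches before and after.

```bash
python3 - <<'E'
from h import *
a=cv2.imread("pics/top0.png",0).astype(np.float32);t=snap("top");b=cv2.cvtColor(t["frame"],cv2.COLOR_BGR2GRAY).astype(np.float32)
hubpx=proj(t,HUB);print(hubpx)
for c,nm in(((389,187),"N"),((457,273),"E"),((373,327),"S"),((425,318),"SE")):
    x,y=c;k=9
    tp=a[y-k:y+k+1,x-k:x+k+1];sr=b[y-k-4:y+k+5,x-k-4:x+k+5]
    m=cv2.matchTemplate(sr,tp,cv2.TM_CCOEFF_NORMED);_,v,_,p=cv2.minMaxLoc(m)
    i,j=p[1],p[0]
    f=lambda l,c,r:0.5*(l-r)/(l-2*c+r)
    dx=j-4+(f(m[i,j-1],m[i,j],m[i,j+1]) if 0<j<8 else 0);dy=i-4+(f(m[i-1,j],m[i,j],m[i+1,j]) if 0<i<8 else 0)
    r=np.array(c)-hubpx; cr=(r[0]*dy-r[1]*dx)/(r@r)
    print(nm,round(v,2),round(dx,2),round(dy,2),"cw deg",np.degrees(cr).round(2))
print(rel(tool(-90),P(.136,0,.17)))
E
```

```text
[381.8829043  259.89965617]
N 0.91 -0.55 -0.07 cw deg -0.43
E 0.96 0.06 -0.37 cw deg -0.28
S 0.74 0.65 0.01 cw deg -0.55
SE 0.9 0.62 -0.27 cw deg -0.52
(array([-10.64,  13.74, -13.54]), array([ 0.05, -0.09, -0.  ]))
```

All four notches agree that the wheel is about 0.45° short. I nudge it 0.8 mm, release, and back off.

Emit:
arm_command(plan=[[0,[0,0.08,0],[0,0,0]],[0,[0,0.08,0],[0,0,0]],[0,[0,0.08,0],[0,0,0]],[8.5,[0,0.08,0],[0,0,0]],[8.5,[0,0.08,0],[0,0,0]],[8.5,[0,0.08,0],[0,0,0]],[8.5,[0,0.08,0],[0,0,0]],[8.5,[0,0.08,0],[0,0,0]],[8.5,[0,0.08,0],[0,0,0]],[8.5,[0,0,-4],[0,0,0]],[8.5,[0,0,-8],[0,0,0]],[8.5,[0,0,-13.5],[0,0,0]],[8.5,[0,0,-13.5],[0,0,0]],[8.5,[-5,6.4,-13.5],[0,0,0]],[8.5,[-10.6,13.7,-13.5],[0,0,0]],[8.5,[-10.6,13.7,-13.5],[0,0,0]],[8.5,[-10.6,13.7,-13.5],[0,0,0]],[8.5,[-10.6,13.7,-13.5],[0,0,0]]])

```text
t: 14.8
eef_pos: [0.5865, -0.0956, 0.3521]
tool_rot: [0.916, 0.304, 0.084, 0.247]
wrist_force: [0.2, -0.1, -0.5]
grip_width: 0.995
```

```bash
python3 - <<'E'
from h import *
show(); w=snap("wrist","w10")
print(proj(w,P(.136,0,.091)))
print(rel(tool(-90),P(.137,0,.063)))
a=cv2.imread("pics/top0.png",0).astype(np.float32);t=snap("top","t10");b=cv2.cvtColor(t["frame"],cv2.COLOR_BGR2GRAY).astype(np.float32)
hubpx=proj(t,HUB)
for c,nm in(((389,187),"N"),((457,273),"E"),((373,327),"S"),((425,318),"SE"),((339,201),"NW")):
    x,y=c;k=9
    tp=a[y-k:y+k+1,x-k:x+k+1];sr=b[y-k-4:y+k+5,x-k-4:x+k+5]
    m=cv2.matchTemplate(sr,tp,cv2.TM_CCOEFF_NORMED);_,v,_,p=cv2.minMaxLoc(m)
    i,j=p[1],p[0]
    f=lambda l,c,r:0.5*(l-r)/(l-2*c+r)
    dx=j-4+(f(m[i,j-1],m[i,j],m[i,j+1]) if 0<j<8 else 0);dy=i-4+(f(m[i-1,j],m[i,j],m[i+1,j]) if 0<i<8 else 0)
    r=np.array(c)-hubpx; cr=(r[0]*dy-r[1]*dx)/(r@r)
    print(nm,round(v,2),round(dx,2),round(dy,2),"cw deg",np.degrees(cr).round(2))
E
```

```text
t 14.8 q [-0.045 -0.051  1.361 -0.4    1.483  0.851] tcp [ 0.5865 -0.0956  0.3521] slope a,b,h mm [139.4  -1.8 170.2] grip 0.995
F(u,y,n) [-0.   0.1 -0.6]
toolz.-n 1.0 jaw phi -90.3
[311.19251586 251.05167773]
(array([ 0.06, -0.03, 10.63]), array([ 0.07, -0.04, -0.2 ]))
N 0.93 -0.63 0.0 cw deg -0.49
E 0.96 0.06 -0.36 cw deg -0.27
S 0.28 -3.0 -4 cw deg 2.96
SE 0.78 0.84 -0.15 cw deg -0.61
NW 0.9 -0.4 0.35 cw deg -0.42
```

View pics/w10.png

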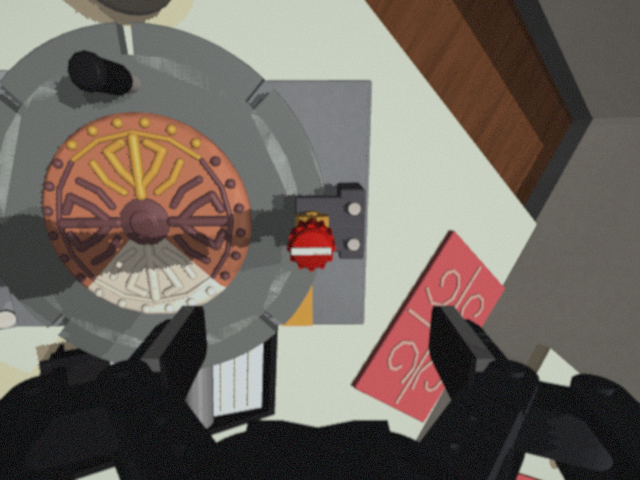

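The knob at (312,245) and hub match prediction, and the wheel residual of about 0.4° is within the 1.5° tolerance. I grip the parked knob.

Emit:
arm_command(plan=[[8.5,[0.1,-0.2,4],[0,0,0]],[8.5,[0.1,-0.2,7.5],[0,0,0]],[8.5,[0.1,-0.2,9.5],[0,0,0]],[8.5,[0.1,-0.2,10.6],[0,0,0]],[8.5,[0.1,-0.2,10.6],[0,0,0]],[8.5,[0.1,-0.2,10.6],[0,0,0]],[0,[0.1,-0.2,10.6],[0,0,0]],[0,[0.1,-0.2,10.6],[0,0,0]],[0,[0.1,-0.2,10.6],[0,0,0]],[0,[0.1,-0.2,10.6],[0,0,0]],[0,[0.1,-0.2,10.6],[0,0,0]],[0,[0.1,-0.2,10.6],[0,0,0]],[0,[0.1,-0.2,10.6],[0,0,0]],[0,[0.1,-0.2,10.6],[0,0,0]]], newtons=50)

```text
t: 16.3
eef_pos: [0.6192, -0.133, 0.2584]
tool_rot: [0.916, 0.306, 0.084, 0.247]
wrist_force: [1.1, -1.3, 5.4]
grip_width: 0.314
```

```bash
python3 - <<'E'
from h import *
show(); w=snap("wrist","w11")
E
```

```text
t 16.3 q [-0.115  0.025  1.47  -0.388  1.285  0.852] tcp [ 0.6192 -0.133   0.2584] slope a,b,h mm [135.5   1.7  64.3] grip 0.314
F(u,y,n) [4.1 0.1 3.8]
toolz.-n 1.0 jaw phi -90.0
```

View pics/w11.png

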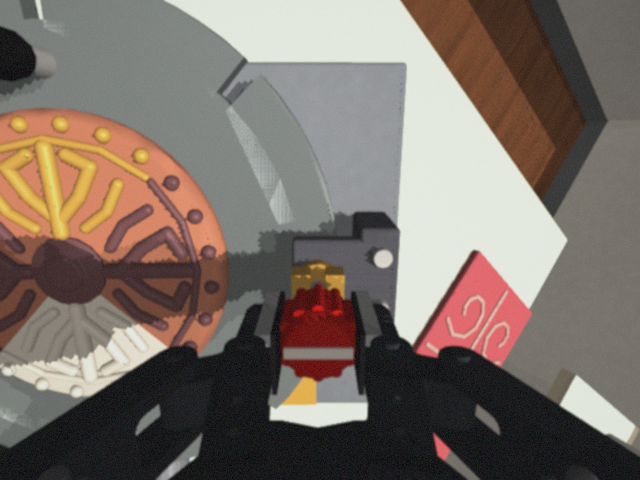

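Emit:
arm_command(plan=[[0,[0,0,-0.3],[0,0,0]],[0,[0,0,-0.6],[0,0,0]],[0,[0,0,-0.7],[0,0,0]],[0,[0,0,-0.7],[0,0,0]],[0,[0,0,-0.7],[0,0,0]]])

```text
t: 16.85
eef_pos: [0.6181, -0.1318, 0.261]
tool_rot: [0.915, 0.307, 0.083, 0.247]
wrist_force: [12.3, -9.6, -6.4]
grip_width: 0.308
```

```bash
python3 - <<'E'
from h import *
show()
E
```

```text
t 16.85 q [-0.112  0.023  1.467 -0.39   1.292  0.852] tcp [ 0.6181 -0.1318  0.261 ] slope a,b,h mm [135.4   1.6  67.3] grip 0.308
F(u,y,n) [  9.8   4.1 -13. ]
toolz.-n 1.0 jaw phi -90.0
```

It reads 3 mm higher at 13 N, the same state as before. I twist back 90°.

Emit:
arm_command(plan=[[0,[0,0,0],[0,0,-8]],[0,[0,0,0],[0,0,-16]],[0,[0,0,0],[0,0,-24]],[0,[0,0,0],[0,0,-32]],[0,[0,0,0],[0,0,-40]],[0,[0,0,0],[0,0,-48]],[0,[0,0,0],[0,0,-56]],[0,[0,0,0],[0,0,-64]],[0,[0,0,0],[0,0,-72]],[0,[0,0,0],[0,0,-80]],[0,[0,0,0],[0,0,-86]],[0,[0,0,0],[0,0,-90]],[0,[0,0,0],[0,0,-90]],[0,[0,0,0],[0,0,-90]]])

```text
t: 18.25
eef_pos: [0.6157, -0.132, 0.2589]
tool_rot: [0.431, 0.864, -0.118, 0.23]
wrist_force: [6.1, -10.4, -7.0]
grip_width: 0.311
```

```bash
python3 - <<'E'
from h import *
show(); w=snap("wrist","w12")
E
```

```text
t 18.25 q [-0.112  0.023  1.47  -0.39   1.297 -0.719] tcp [ 0.6157 -0.132   0.2589] slope a,b,h mm [133.3  -0.4  66.1] grip 0.311
F(u,y,n) [  6.9  -1.4 -12. ]
toolz.-n 1.0 jaw phi 0.1
```

View pics/w12.png

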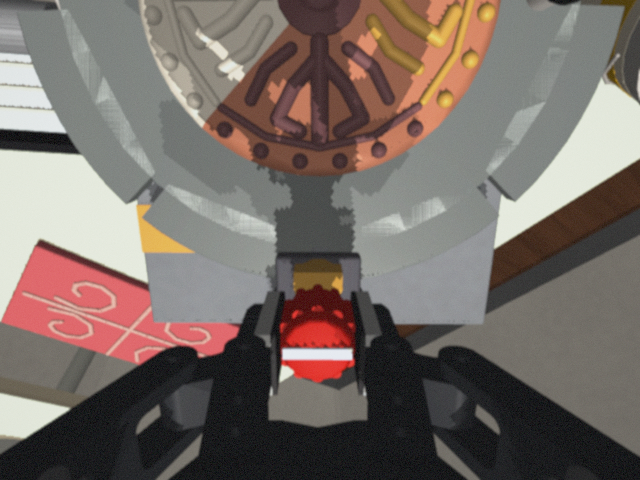

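The bar is back along the contour. I lower the plunger home.

Emit:
arm_command(plan=[[0,[0,0,0.4],[0,0,0]],[0,[0,0,0.8],[0,0,0]],[0,[0,0,1.2],[0,0,0]],[0,[0,0,1.6],[0,0,0]],[0,[0,0,1.8],[0,0,0]],[0,[0,0,1.8],[0,0,0]],[0,[0,0,1.8],[0,0,0]]])

```text
t: 19.0
eef_pos: [0.6198, -0.1372, 0.2478]
tool_rot: [0.432, 0.864, -0.116, 0.23]
wrist_force: [-7.6, 0.8, 7.4]
grip_width: 0.311
```

```bash
python3 - <<'E'
from h import *
show()
E
```

```text
t 19.0 q [-0.122  0.034  1.48  -0.387  1.272 -0.719] tcp [ 0.6198 -0.1372  0.2478] slope a,b,h mm [133.4  -0.3  53.3] grip 0.311
F(u,y,n) [-0.8 -5.6  9. ]
toolz.-n 1.0 jaw phi -0.0
```

Emit:
arm_command(plan=[[8.5,[0,0,-0.1],[0,0,0]],[8.5,[0,0,-0.2],[0,0,0]],[8.5,[0,0,-0.2],[0,0,0]],[8.5,[0,0,-0.2],[0,0,0]],[8.5,[0,0,-0.2],[0,0,0]],[8.5,[0,0,-0.2],[0,0,0]],[8.5,[0,0,-4],[0,0,0]],[8.5,[0,0,-8],[0,0,0]],[8.5,[0,0,-12],[0,0,0]],[8.5,[0,0,-12],[0,0,0]],[8.5,[0,0,-12],[0,0,0]]])

```text
t: 20.1
eef_pos: [0.5859, -0.0886, 0.3529]
tool_rot: [0.431, 0.864, -0.114, 0.234]
wrist_force: [0.3, -0.2, -1.4]
grip_width: 0.993
```

```bash
python3 - <<'E'
from h import *
show(); w=snap("wrist","w13"); t=snap("top","t13");s=snap("scene")
cv2.imwrite("pics/s13.png",cv2.resize(s["frame"][160:370,140:380],None,fx=2.8,fy=2.8))
for h in (.08,.089): print(h,proj(w,P(.136,0,h)),proj(s,P(.136,0,h)))
print("hub",proj(w,P(0,0,.017)))
print("red",blobs(red(s["frame"]),(195,185,235,225)),blobs(red(cv2.imread("pics/scene0.png")),(195,185,235,225)))
E
```

```text
t 20.1 q [-0.032 -0.053  1.36  -0.401  1.489 -0.716] tcp [ 0.5859 -0.0886  0.3529] slope a,b,h mm [134.6   1.9 173.9] grip 0.993
F(u,y,n) [-0.4  0.1 -1.4]
toolz.-n 1.0 jaw phi -0.0
0.08 [312.64605039 246.9790631 ] [217.69541705 198.94574064]
0.089 [312.53131859 251.21599482] [219.54110284 194.7363067 ]
hub [312.64960287  36.95891626]
red [(114, [206, 196, 15, 18], [212.3, 202.9]), (18, [220, 197, 5, 7], [222.1, 199.8]), (1, [223, 206, 1, 1], [223.0, 206.0])] [(69, [208, 196, 13, 10], [213.7, 200.4]), (16, [220, 197, 5, 6], [222.0, 199.8]), (4, [209, 206, 2, 3], [209.2, 206.8])]
```

View pics/w13.png

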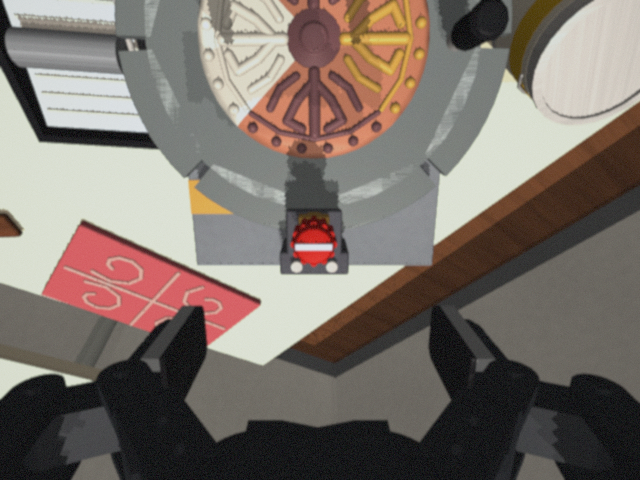

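View pics/s13.png

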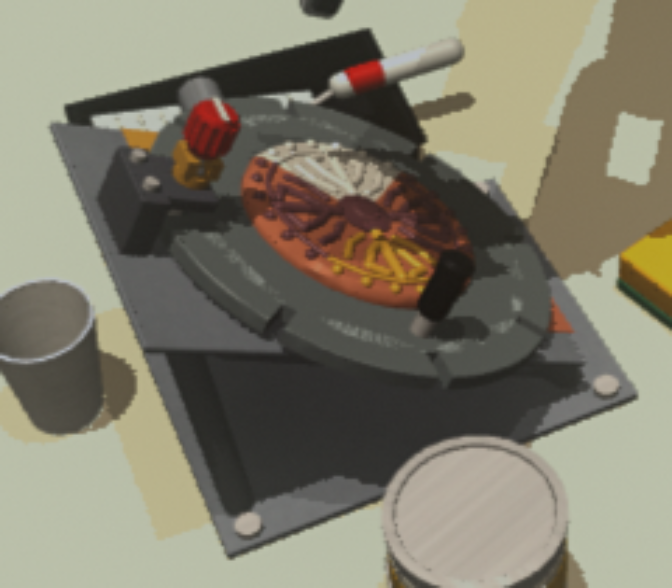

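View pics/t13.png

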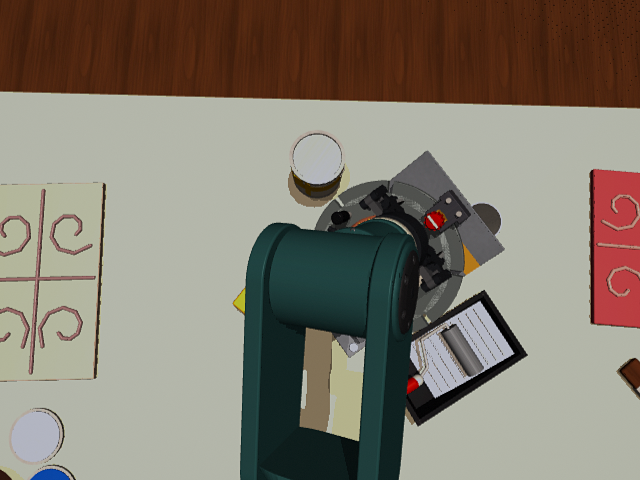

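The knob's side and top are at the same scene pixels as at the start: (222.1,199.8) against (222.0,199.8), where riding on the rim would shift it about 4 px. The gripper is clear and the loose items look unmoved. I do a last check of the wheel angle and the objects, then hand in.

```bash
python3 - <<'E'
from h import *
for nm,boxes in(("scene",{"cup":(125,250,185,320),"tin":(270,310,350,405),"sponge":(355,230,425,290),"tray":(160,165,310,215)}),("top",{"tin":(285,125,350,200),"tray":(435,285,530,420)})):
    a=cv2.imread(f"pics/{nm}0.png",0).astype(np.float32);b=cv2.cvtColor(snap(nm)["frame"],cv2.COLOR_BGR2GRAY).astype(np.float32)
    for k,(x0,y0,x1,y1) in boxes.items():
        A,B=a[y0:y1,x0:x1],b[y0:y1,x0:x1];w=cv2.createHanningWindow((x1-x0,y1-y0),cv2.CV_32F)
        print(nm,k,cv2.phaseCorrelate(A,B,w))
w=snap("wrist")["frame"]
print(manip.hand_in())
E
```

```text
scene cup ((0.025176226676283164, -0.012489050370568577), 1.0014279592920232)
scene tin ((0.020299586955808024, 0.012297337394315377), 0.9980749495948354)
scene sponge ((0.05742871661342264, -0.14480008143790712), 0.8610193113485972)
scene tray ((0.0030802409133485753, 0.05861378677342444), 0.9762427256266276)
top tin ((-0.030403896229486804, 0.5243851543430011), 1.0008221899580072)
top tray ((-0.0007456823025009385, 0.5006511465299468), 0.9971556497208867)
the job is handed in; nothing more can be done
None
```

The bare quarter now faces the tray (the stand's -y side) and the plunger is back home. I handed the job in at about 20 s of the 64 s allowed. I pulled the plunger about 14.7 mm and twisted it 90° clockwise so it stayed out by itself. I then swung the wheel a quarter turn by its handle, twisted the knob back and let it down.

**Last checks:**
- **Plunger:** In the scene view the knob is within 0.1 px of where it started, its white bar is again along the contour, and the gap above the sleeve is gone. I judged "home" from this and from the roughly 11 mm drop in gripper height; I did not push the wheel to test the lock.
- **Wheel angle:** Before locking, the notches read about 0.45° short of a quarter turn. A 0.8 mm corrective nudge made no visible change, but the error was within the 1.5° the pin accepts. I did not measure the angle again after locking, and in that second reading one notch patch gave no usable match.
- **Loose items:** In the scene view the cup, tin, sponge and tray all moved less than 0.2 px. The top view showed 0.5 px for both tin and tray. I take that as an artefact of the odd crop sizes, because the scene view does not show it.
- **Arm:** It ended about 10 cm above the knob, touching nothing. The largest wrist force I read was about 17 N.

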